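Count along the bearing rack and push the wheel bearing into the third gap

ROBOT

A 7-joint arm with a two-finger parallel gripper is mounted at the origin on the work surface. World frame = base frame: x ahead of the robot, y to its left, z up, the work surface at z = 0. Lengths are in m, angles in rad, forces in N, time in s.
With the tool pointing down it reaches from about 0.425 to 0.95 m from the base axis. Payload 4.7 kg.
Tool frame: the origin (TCP) lies at the centre of the arm's flange, where the gripper is bolted on; the fingertips stand 182 mm ahead of it and the grasp point (between the pads) lies 164 mm ahead of it; z points along the fingers, y is the direction in which the jaws open and shut (so a half turn about z gives the same grasp; the last joint's range is limited). The gripper opens to 87 mm and grips with 3 to 60 N. Pads are 19 mm wide; open, the fingers measure 117 mm over their backs; the gripper's body (75 mm by 190 mm) begins 51 mm behind the grasp point.
Start: joints at [-1.341, 0.469, -0.049, 1.532, 0.024, 1.141, -0.082], TCP at [0.173, 0.653, 0.405] pointing down, gripper open.
Joint ranges: [-2.59, 2.59], [-0.33, 1.99], [-1.39, 1.29], [0.1, 2.45], [-1.04, 4.18], [0.21, 1.99], [-2.66, 2.66]. Speed limits (rad/s): [2.57, 2.57, 3.14, 3.14, 3.14, 3.14, 3.14].

INTERFACE

Orientations are given as a rotation vector (axis times angle).
In Python, from rig import readout, vision, env gives the robot as it stands.
- The arm moves only by the tool arm_command, never from a script. Its argument "rows" is a list of rows, each an object with "rot": the turn, a rotation vector about the tool's x, y, z in rad, a list of three; "travel": the shift along the tool's x, y, z in mm, a list of three; "hand": the gripper command: -1 is shut, 1 is fully open, values between are in proportion. A call has 1 to 12 rows; each row is the pose to reach, as a shift and turn from the pose commanded when the call began, along the tool's axes at that moment; what a row does not reach only later rows make up. A row lasts 1/12 s, in which the tool goes at most 41.7 mm and 7.16 degrees, less where a joint would pass 70% of its speed; a pose out of reach is approached as far as the arm can. A call with a gripper value outside its range is refused whole. The fingers move at their own pace and stop on an object; "force" is the grip in N (left out, the last holds). Time passes only in rows, so rows that repeat a pose let the fingers close. It gives the time, the measured TCP pose, the force and the opening at its end, in the units of the state.
- readout.observe(): the state, without advancing time (a new reading comes with each control period).
- vision.camera(name): name is "scene" or "top"; returns the picture (480x640x3 uint8, red, green, blue); there is no depth.
- vision.camera_params(name): a dict with "intrinsics" (3x3 intrinsics, pixels), "distortion" ([k1, k2, p1, p2, k3] as OpenCV has them; the pictures are not rectified), "extrinsics" (4x4, takes a point from world to camera coordinates). Camera axes: x right, y down, z forward; pixel columns grow to the right and rows downward; lengths in m; the calibration is good to about 2 mm. A picture is of the moment at which its call begins. camera_params takes no time and is no camera call.
- env.sign_off(): hands the job in, once; it reports no verdict.
The state is a dict: "t": time; "joint_positions": joint angles; "qd": joint speeds; "joint_efforts": joint torques, N m; "tool_pos": TCP position; "eef_rot": TCP orientation; "wrist_force": force on the tool from outside, world axes, zero at the start; "ft_torque": the same for the moment, N m; "opening": opening from 0.0 (shut) to 1.0 (fully open).
Only numpy, scipy, OpenCV 4.12 (cv2) and the standard library are available. Lean on these libraries where they do the work, as an engineer would, in place of code of your own. Each camera call takes 0.05 s, during which the arm holds its last target.

TASK

Starting from the end of the rack that has the tall post, run a closed fingertip along the row of springy tabs to count off the gaps, flicking over the first, second and third tab in turn. Then push the wheel bearing across the bench into the third gap counted from that end, until none of it sticks out past the front of the rack. Only push it - do not pick it up or tip it - and leave the other parts on the bench and in the rack where they are.

Things in the scene. Friction and masses are not known exactly. Their poses are not given: they have to be found in the camera images.
- rack: Fixed low sheet-metal rack. Origin: on the bench, middle of its front. +x points out of the open front, away from the robot; +y along the row, to the robot's left. Five dividers 6 mm thick, 34 high, 58 deep (x -58 to 0) at y = 140, 70, 0, -70, -140 mm leave four 64 mm gaps centred at y = 105, 35, -35, -105, floored by the bench. Back wall 46 mm high at x = -58. Outer gaps hold other parts, inner ones are empty.
- tall_post: Fixed upright steel pin 75 mm high with a flat round head 30 mm across, beside one end of the rack (rack x = -56 mm, y = 162 or -162 mm). It marks the end to count from: the first tab and the first gap are those nearest to it. Origin: centre of its foot, on the bench.
- short_post: Fixed plain steel pin 12 mm across and only 23 mm high, without a head, at the rack's other end. Origin: centre of its foot, on the bench.
- bearing_mid (a point): Centre (15 mm above its underside) of the loose wheel bearing: a steel disc 54 mm across, 30 mm high, about 0.3 kg, lying flat on the bench in front of the rack (its +x side); z is its upright axis. Fully home against the back wall this point is at rack x = -31 mm; at -27 mm the bearing is flush with the front.
- tab1_foot (a point): Foot of tab 1, at rack x = -12 mm, y = 140 mm, 34 mm above the bench, on a divider's top edge. The springy grey tab stands 24 mm up from here, 18 mm wide along rack x, 3 mm thick; it folds over along the row when a fingertip runs past 10 to 15 mm below its top. Tabs are numbered from the rack's +y end, whichever end has the tall post.
- tab2_foot (a point): Foot of tab 2, at rack x = -12 mm, y = 70 mm, 34 mm above the bench, on a divider's top edge. The springy grey tab stands 24 mm up from here, 18 mm wide along rack x, 3 mm thick; it folds over along the row when a fingertip runs past 10 to 15 mm below its top. Tabs are numbered from the rack's +y end, whichever end has the tall post.
- tab3_foot (a point): Foot of tab 3, at rack x = -12 mm, y = 0 mm, 34 mm above the bench, on a divider's top edge. The springy grey tab stands 24 mm up from here, 18 mm wide along rack x, 3 mm thick; it folds over along the row when a fingertip runs past 10 to 15 mm below its top. Tabs are numbered from the rack's +y end, whichever end has the tall post.
- tab4_foot (a point): Foot of tab 4, at rack x = -12 mm, y = -70 mm, 34 mm above the bench, on a divider's top edge. The springy grey tab stands 24 mm up from here, 18 mm wide along rack x, 3 mm thick; it folds over along the row when a fingertip runs past 10 to 15 mm below its top. Tabs are numbered from the rack's +y end, whichever end has the tall post.
- tab5_foot (a point): Foot of tab 5, at rack x = -12 mm, y = -140 mm, 34 mm above the bench, on a divider's top edge. The springy grey tab stands 24 mm up from here, 18 mm wide along rack x, 3 mm thick; it folds over along the row when a fingertip runs past 10 to 15 mm below its top. Tabs are numbered from the rack's +y end, whichever end has the tall post.
- tab1 (a joint): Lean of tab 1, rad: 0 upright, positive leaning to rack -y, negative to +y, up to 1.45 either way; a light spring (about 0.05 N m per rad) stands it up again. It counts as flicked beyond 0.3 rad.
- tab2 (a joint): Lean of tab 2, rad: 0 upright, positive leaning to rack -y, negative to +y, up to 1.45 either way; a light spring (about 0.05 N m per rad) stands it up again. It counts as flicked beyond 0.3 rad.
- tab3 (a joint): Lean of tab 3, rad: 0 upright, positive leaning to rack -y, negative to +y, up to 1.45 either way; a light spring (about 0.05 N m per rad) stands it up again. It counts as flicked beyond 0.3 rad.
- tab4 (a joint): Lean of tab 4, rad: 0 upright, positive leaning to rack -y, negative to +y, up to 1.45 either way; a light spring (about 0.05 N m per rad) stands it up again. It counts as flicked beyond 0.3 rad.
- tab5 (a joint): Lean of tab 5, rad: 0 upright, positive leaning to rack -y, negative to +y, up to 1.45 either way; a light spring (about 0.05 N m per rad) stands it up again. It counts as flicked beyond 0.3 rad.
- race: Bystander: loose steel ring 46 mm across, 18 mm high, in the outer gap at rack y = 105 mm. Origin: centre of its underside.
- dust_cap: Bystander: loose round metal cap 48 mm across, 27 mm high, in the outer gap at rack y = -105 mm. Origin: centre of its underside.
- grease_tin: Bystander: grey closed tin 72 mm across, 60 mm high, standing on the bench beyond the +y end of the rack. Origin: centre of its underside.
- spanner: Bystander: spanner lying on the bench beyond the -y end of the rack. Origin: its underside, near its middle.
- bearing: The same wheel bearing; origin at the centre of its underside.
There are look-alikes about, which are no part of the job. Leave any orange look-alike of the bearing alone.

How it is judged:
By the outcome, as a careful person would: the job done as asked, in the order asked, and still so for the second after the job is handed in, with the robot touching nothing.
It also fails if it takes over 72 s, if anything falls off the work surface, if the arm or the gripper's body presses on something with over 40 N, if the wrist force passes 120 N, or if a joint passes its speed limit or range.

## Working session

There is one attempt and no reset: what is moved stays moved. The work goes in short steps, Python scripts to look and compute and a tool call to move; the robot and the scene stay as the last step left them, time stands still between calls to the robot, and variables do not carry over. Pictures are saved under pics/ and viewed, and the job is handed in when it is done.

Besides the shell and the picture viewer there is one more tool, called after "Call:" as name(argument=value, ...) on one line, values as JSON. arm_command: Moves the arm, as the interface text tells. Its arguments: {"type":"object","properties":{"rows":{"type":"array","items":{"type":"object","properties":{"rot":{"type":"array","items":{"type":"number"}},"travel":{"type":"array","items":{"type":"number"}},"hand":{"type":"number"}}}},"force":{"type":"number"}},"required":["rows"]}

```bash
ls; mkdir -p pics
python3 - <<'E'
from rig import readout, vision, env
import cv2, numpy as np
np.set_printoptions(precision=4,suppress=True)
print(readout.observe())
for n in ("scene","top"):
    im=vision.camera(n); cv2.imwrite(f"pics/{n}0.png",im[:,:,::-1])
    p=vision.camera_params(n)
    for k in p: print(k,np.array(p[k]))
E
```

```text
pics
{'t': 0.0, 'joint_positions': array([-1.3409,  0.4695, -0.0486,  1.5336,  0.0241,  1.141 , -0.0823]), 'qd': array([ 0.0012, -0.0001,  0.0009,  0.0015,  0.0007,  0.0006, -0.0009]), 'joint_efforts': array([  0.0001, -50.7988,  -0.0804, -23.6163,  -0.0613,   0.0379,
         0.0002]), 'tool_pos': array([0.1726, 0.6523, 0.4037]), 'eef_rot': array([-0.4053, -3.1151,  0.003 ]), 'wrist_force': array([-0.8355, -1.4707,  0.1094]), 'ft_torque': array([-0.0702,  0.0109,  0.0449]), 'opening': 0.9979487566444839}
intrinsics [[442.399    0.     328.5628]
 [  0.     442.399  235.6796]
 [  0.       0.       1.    ]]
distortion [0.0296 0.     0.     0.     0.    ]
extrinsics [[-0.2227  0.9749  0.0007  0.1415]
 [ 0.8424  0.1928 -0.5032 -0.455 ]
 [-0.4907 -0.1115 -0.8642  1.2584]
 [ 0.      0.      0.      1.    ]]
intrinsics [[446.0253   0.     327.0412]
 [  0.     446.0253 240.8249]
 [  0.       0.       1.    ]]
distortion [-0.0705  0.      0.      0.      0.    ]
extrinsics [[ 0.0292 -0.9995  0.0108 -0.0333]
 [-0.9962 -0.03   -0.0821  0.5653]
 [ 0.0823 -0.0084 -0.9966  1.146 ]
 [ 0.      0.      0.      1.    ]]
```

View pics/scene0.png

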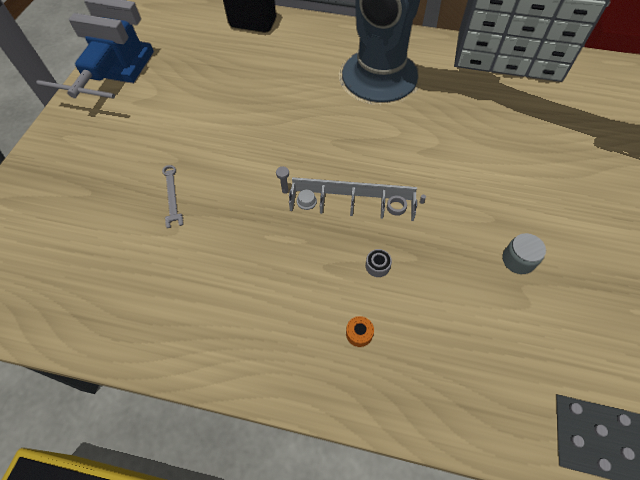

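View pics/top0.png

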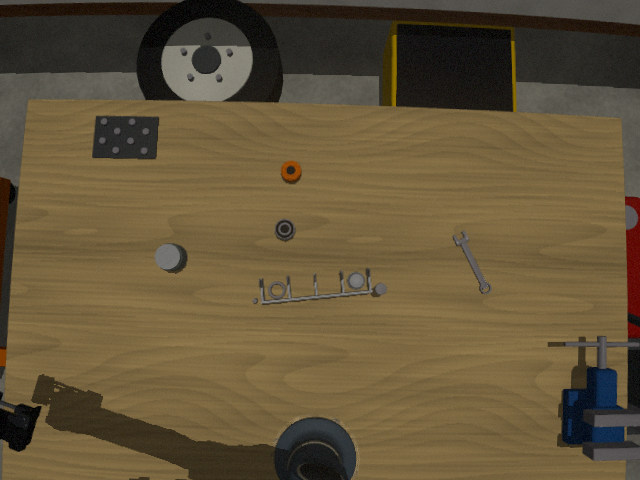

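The tall post, with its flat round head, is at the rack's −y end: scene (283,178), top (380,290). The dark steel bearing is at scene (378,263) and top (285,230). The orange look-alike is at scene (360,331) and top (291,171), and I'll leave it alone. Next I'll enlarge both views.

Run:
```python
import cv2
a=cv2.imread("pics/scene0.png")[155:280,265:435]; cv2.imwrite("pics/sc_crop.png",cv2.resize(a,None,fx=4.7,fy=4.7,interpolation=cv2.INTER_CUBIC))
a=cv2.imread("pics/top0.png")[210:315,240:400]; cv2.imwrite("pics/tp_crop.png",cv2.resize(a,None,fx=5,fy=5,interpolation=cv2.INTER_CUBIC))
```

```text
(no output)
```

View pics/sc_crop.png

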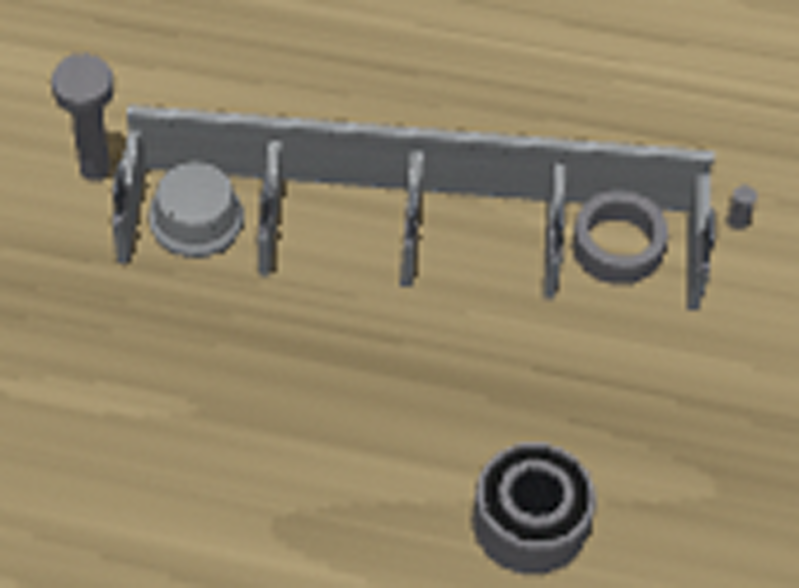

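View pics/tp_crop.png

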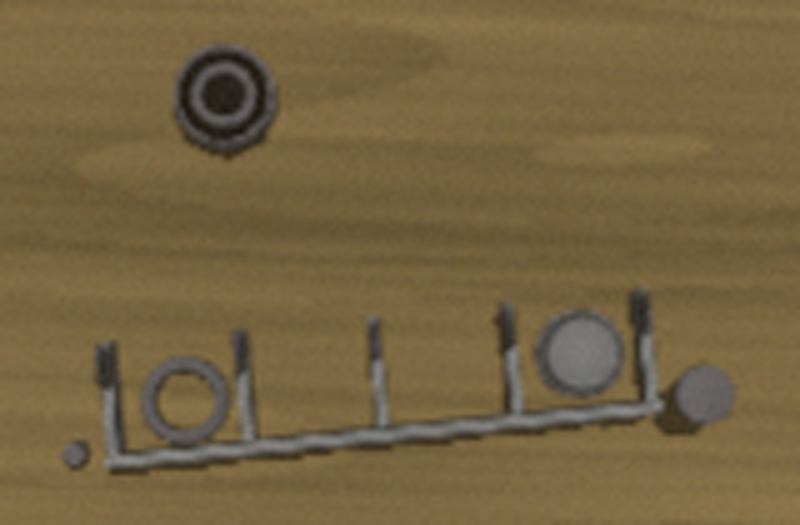

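```bash
cat > h.py <<'E'
import cv2, numpy as np
from rig import readout, vision, env
from scipy.optimize import least_squares
from scipy.spatial.transform import Rotation as R
np.set_printoptions(precision=4,suppress=True)
P={n:vision.camera_params(n) for n in("scene","top")}
def proj(n,X):
    p=P[n];E=np.array(p["extrinsics"])
    return cv2.projectPoints(np.float64(X).reshape(-1,3),cv2.Rodrigues(E[:3,:3])[0],E[:3,3],np.array(p["intrinsics"]),np.array(p["distortion"]))[0].reshape(-1,2)
def ray(n,uv,z):
    p=P[n];E=np.array(p["extrinsics"])
    d=cv2.undistortPoints(np.float64(uv).reshape(-1,1,2),np.array(p["intrinsics"]),np.array(p["distortion"])).reshape(-1,2)
    d=np.c_[d,np.ones(len(d))]@E[:3,:3]; c=-E[:3,:3].T@E[:3,3]
    return c+d*((z-c[2])/d[:,2])[:,None]
def unc(U,f,o): return (np.float64(U)+.5)/f-.5+np.float64(o)
E
cat > fit.py <<'E'
from h import *
sc=[((123,262),(0,-.140,0)),((264,275),(0,-.07,0)),((406,285),(0,0,0)),((549,298),(0,.07,0)),((693,308),(0,.14,0)),
((128,108),(-.059,-.143,.046)),((713,154),(-.059,.143,.046)),((83,83),(-.056,-.162,.075)),((742,192),(-.056,.162,.023))]
tp=[((110,464),(-.059,.142,.046)),((660,407),(-.059,-.142,.046)),((705,393),(-.056,-.162,.075)),((75,455),(-.056,.162,.023)),
((385,434),(-.059,0,.046))]
def W(q,X):
    X=np.array(X);c,s=np.cos(q[2]),np.sin(q[2])
    return np.c_[q[0]+c*X[:,0]-s*X[:,1],q[1]+s*X[:,0]+c*X[:,1],X[:,2]]
us=unc([a for a,_ in sc],4.7,(265,155)); ut=unc([a for a,_ in tp],5,(240,210))
def res(q,n=None):
    a=proj("scene",W(q,[b for _,b in sc]))-us; b=proj("top",W(q,[b for _,b in tp]))-ut
    if n=="s":return a
    if n=="t":return b
    return np.r_[a.ravel(),b.ravel()]
for n in (None,"s","t"):
    r=least_squares(lambda q:np.ravel(res(q,n)),[.5,0,0]); print(n,r.x,abs(r.fun).max())
    if n is None: print(r.fun.reshape(-1,2))
for n,u,f,o in (("scene",(535,493),4.7,(265,155)),("top",(225,97),5,(240,210))):
    print("bearing",ray(n,[unc(u,f,o)],.03))
print("orange",ray("scene",[(360,329)],.03),ray("top",[(291,171)],.03))
print("tin",ray("scene",[(527,247)],.06),ray("top",[(170,257)],.06))
E
python3 fit.py
```

```text
None [0.4806 0.0166 0.1344] 1.6207519882738666
[[-0.4634  0.3698]
 [-0.4469 -0.1018]
 [-0.4665  0.0724]
 [-0.4954 -0.3823]
 [-0.5057 -0.1874]
 [-0.8938  0.5963]
 [-0.1952 -0.1034]
 [-0.8707 -1.6208]
 [ 0.2226 -0.5786]
 [-1.4932 -0.4666]
 [-0.703  -0.8141]
 [-0.6148  0.2495]
 [-1.0275  0.4915]
 [-1.0149 -0.2893]]
s [0.4809 0.0177 0.1336] 1.4743095163064481
t [0.4802 0.014  0.1326] 0.5557636149761152
bearing [[0.595  0.0982 0.03  ]]
bearing [[0.5932 0.0952 0.03  ]]
orange [[0.7513 0.0886 0.03  ]] [[0.7479 0.0842 0.03  ]]
tin [[0.5145 0.3889 0.06  ]] [[0.5097 0.3821 0.06  ]]
```

```bash
cat > mv.py <<'E'
from h import *
import sys
RK=np.array([0.4805,0.016,0.1335])
def rack(x,y,z=0):
    c,s=np.cos(RK[2]),np.sin(RK[2]); return np.array([RK[0]+c*x-s*y,RK[1]+s*x+c*y,z])
def torack(p):
    c,s=np.cos(RK[2]),np.sin(RK[2]); d=np.array(p)[:2]-RK[:2]; return np.array([c*d[0]+s*d[1],-s*d[0]+c*d[1]])
def down(yaw): # tool y along world +y rotated by yaw
    y=np.array([-np.sin(yaw),np.cos(yaw),0]);z=np.array([0,0,-1.]);return np.c_[np.cross(y,z),y,z]
def plan(tips,yaws,pose=None):
    """tips: world fingertip positions (m)"""
    o=readout.observe(); p,r=(o["tool_pos"],R.from_rotvec(o["eef_rot"])) if pose is None else pose
    print("t",o["t"],"tip",o["tool_pos"]+R.from_rotvec(o["eef_rot"]).apply([0,0,.182]),"rack",torack(o["tool_pos"]),"F",o["wrist_force"],"open",o["opening"])
    yy=R.from_rotvec(o["eef_rot"]).as_matrix()[:,1]; print("yaw",np.arctan2(-yy[0],yy[1]),"zaxis",R.from_rotvec(o["eef_rot"]).as_matrix()[:,2])
    for t,w in zip(tips,yaws):
        Rt=R.from_matrix(down(w)); T=np.array(t)-Rt.apply([0,0,.182])
        print("travel",np.round(r.inv().apply(T-p)*1000,1),"rot",np.round((r.inv()*Rt).as_rotvec(),4))
E
python3 - <<'E'
from mv import *
plan([(0.55,0.3,0.22),rack(-.009,-.178,.16)],[.1335,.1335])
print(rack(-.009,-.178),rack(-.009,.036))
E
```

```text
t 0.1 tip [0.1726 0.652  0.2218] rack [-0.2204  0.6716] F [-0.1971 -0.3241 -0.3345] open 1.0017906159510819
yaw -0.2587317254453394 zaxis [-0.0004 -0.0017 -1.    ]
travel [-454.9 -244.1    2.3] rot [-0.0017 -0.0003 -0.3922]
travel [-520.1 -704.2   63.1] rot [-0.0017 -0.0003 -0.3922]
[ 0.4953 -0.1616  0.    ] [0.4668 0.0505 0.    ]
```

Call:
arm_command(rows=[{"rot": [0,0,-0.392],"travel": [-455,-244,2],"hand": -1},{"rot": [0,0,-0.392],"travel": [-455,-244,2],"hand": -1},{"rot": [0,0,-0.392],"travel": [-455,-244,2],"hand": -1},{"rot": [0,0,-0.392],"travel": [-455,-244,2],"hand": -1},{"rot": [0,0,-0.392],"travel": [-455,-244,2],"hand": -1},{"rot": [0,0,-0.392],"travel": [-455,-244,2],"hand": -1},{"rot": [0,0,-0.392],"travel": [-455,-244,2],"hand": -1},{"rot": [0,0,-0.392],"travel": [-455,-244,2],"hand": -1},{"rot": [0,0,-0.392],"travel": [-455,-244,2],"hand": -1},{"rot": [0,0,-0.392],"travel": [-455,-244,2],"hand": -1},{"rot": [0,0,-0.392],"travel": [-455,-244,2],"hand": -1},{"rot": [0,0,-0.392],"travel": [-455,-244,2],"hand": -1}], force=10)

```text
t: 1.1
tool_pos: [0.5393, 0.3096, 0.4025]
eef_rot: [0.209, -3.134, 0.0]
wrist_force: [-0.1, 0.2, 0.4]
opening: 0.175
```

Run:
```python
from mv import *
plan([(0.55,0.3,0.22),rack(-.009,-.178,.16)],[.1335,.1335])
```

```text
t 1.1 tip [0.5392 0.3095 0.2205] rack [0.0973 0.2832] F [-0.0957  0.2086  0.4469] open 0.17497510155729504
yaw 0.1332723142934143 zaxis [-0.0006 -0.0002 -1.    ]
travel [ -9.4 -10.9   0.5] rot [-0.0002 -0.0006 -0.0002]
travel [ 106.2 -461.2   60.6] rot [-0.0002 -0.0006 -0.0002]
```

Call:
arm_command(rows=[{"rot": [0,0,0],"travel": [106,-461,60],"hand": -1},{"rot": [0,0,0],"travel": [106,-461,60],"hand": -1},{"rot": [0,0,0],"travel": [106,-461,60],"hand": -1},{"rot": [0,0,0],"travel": [106,-461,60],"hand": -1},{"rot": [0,0,0],"travel": [106,-461,60],"hand": -1},{"rot": [0,0,0],"travel": [106,-461,60],"hand": -1},{"rot": [0,0,0],"travel": [106,-461,60],"hand": -1},{"rot": [0,0,0],"travel": [106,-461,60],"hand": -1},{"rot": [0,0,0],"travel": [106,-461,60],"hand": -1},{"rot": [0,0,0],"travel": [106,-461,60],"hand": -1},{"rot": [0,0,0],"travel": [106,-461,60],"hand": -1},{"rot": [0,0,0],"travel": [106,-461,60],"hand": -1}])

```text
t: 2.1
tool_pos: [0.4925, -0.1653, 0.3422]
eef_rot: [0.198, -3.134, 0.004]
wrist_force: [-0.2, -0.2, 0.7]
opening: 0.008
```

Call:
arm_command(rows=[{"rot": [0,0,0],"travel": [0,0,0],"hand": -1},{"rot": [0,0,0],"travel": [0,0,0],"hand": -1},{"rot": [0,0,0],"travel": [0,0,0],"hand": -1},{"rot": [0,0,0],"travel": [0,0,0],"hand": -1}])

```text
t: 2.43
tool_pos: [0.4948, -0.1579, 0.3427]
eef_rot: [-0.214, 3.134, 0.001]
wrist_force: [0.3, 0.6, 0.8]
opening: 0.005
```

Run:
```python
from mv import *
plan([rack(-.009,-.178,.10),rack(-.009,-.178,.0455)],[.1335,.1335])
for n in ("scene","top"):
    im=vision.camera(n)[:,:,::-1]; cv2.imwrite(f"pics/{n}1.png",im)
t=rack(-.009,-.178,.16)
for n in ("scene","top"): print(proj(n,t))
a=cv2.imread("pics/scene1.png")[80:280,230:480]; b=cv2.imread("pics/top1.png")[180:380,230:480]
cv2.imwrite("pics/c1.png",cv2.resize(np.vstack([a,b]),None,fx=1.5,fy=1.5,interpolation=cv2.INTER_CUBIC))
cv2.imwrite("pics/s1.png",cv2.resize(a,None,fx=3,fy=3,interpolation=cv2.INTER_CUBIC))
cv2.imwrite("pics/t1.png",cv2.resize(b,None,fx=3,fy=3,interpolation=cv2.INTER_CUBIC))
```

```text
t 2.4333 tip [ 0.4948 -0.1578  0.1607] rack [-0.009  -0.1743] F [0.2997 0.5898 0.7644] open 0.0054000329474738614
yaw 0.13616031215009258 zaxis [ 0.0001  0.0008 -1.    ]
travel [ 0.  -3.8 60.7] rot [0.0008 0.0002 0.0027]
travel [  0.   -3.8 115.2] rot [0.0008 0.0002 0.0027]
[[266.0784 161.7088]]
[[389.5589 268.391 ]]
```

View pics/s1.png

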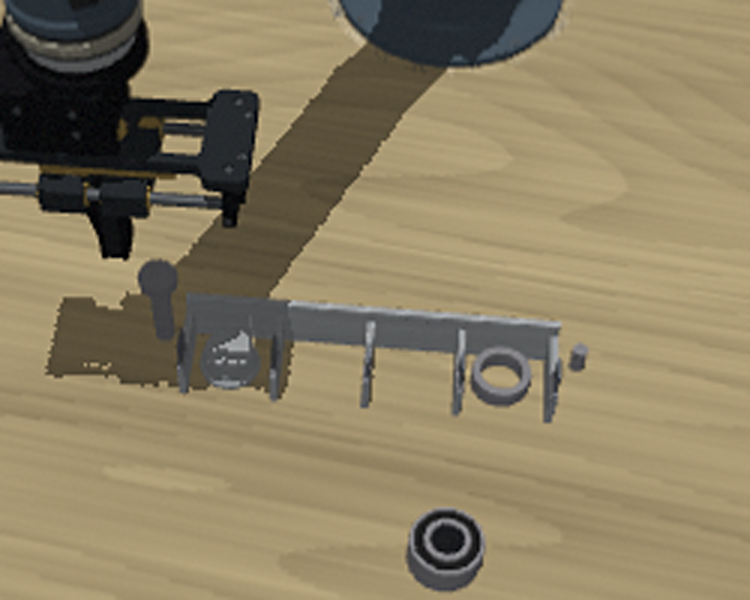

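View pics/t1.png

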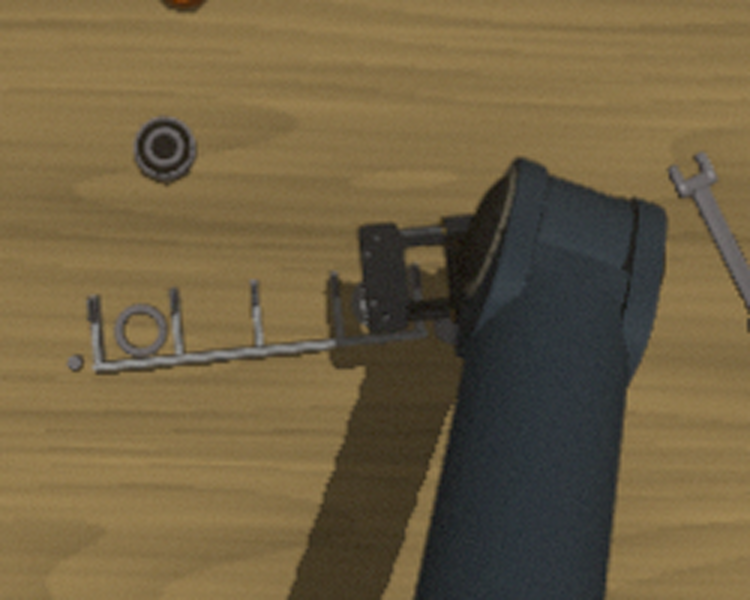

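The bearing, rack and other parts haven't moved. The closed fingertip is at scene crop (115,257), which is px (268,165), about where I projected it just outboard of tab 5. Descending now.

Call:
arm_command(rows=[{"rot": [0,0,-0.003],"travel": [0,-4,35],"hand": -1},{"rot": [0,0,-0.003],"travel": [0,-4,70],"hand": -1},{"rot": [0,0,-0.003],"travel": [0,-4,90],"hand": -1},{"rot": [0,0,-0.003],"travel": [0,-4,105],"hand": -1},{"rot": [0,0,-0.003],"travel": [0,-4,115],"hand": -1},{"rot": [0,0,-0.003],"travel": [0,-4,115],"hand": -1},{"rot": [0,0,-0.003],"travel": [0,-4,115],"hand": -1},{"rot": [0,0,-0.003],"travel": [0,-4,115],"hand": -1}])

```text
t: 3.2
tool_pos: [0.4955, -0.1635, 0.2288]
eef_rot: [-0.214, 3.132, -0.001]
wrist_force: [0.2, -1.0, 0.7]
opening: 0.004
```

Run:
```python
from mv import *
plan([rack(-.009,-.178,.0455),rack(-.009,.036,.0455)],[.1335,.1335])
for n in ("scene",):
    im=vision.camera(n)[:,:,::-1]; cv2.imwrite(f"pics/{n}2.png",im)
a=cv2.imread("pics/scene2.png")[120:240,240:400]
cv2.imwrite("pics/s2.png",cv2.resize(a,None,fx=5,fy=5,interpolation=cv2.INTER_CUBIC))
```

```text
t 3.2 tip [ 0.4959 -0.1636  0.0468] rack [-0.009  -0.1799] F [ 0.1993 -0.9702  0.7365] open 0.004084051912180018
yaw 0.13674084052149268 zaxis [ 0.002  -0.0003 -1.    ]
travel [-0.   1.9  1.3] rot [-0.0006  0.002   0.0032]
travel [ -0.7 215.9   1.2] rot [-0.0006  0.002   0.0032]
```

View pics/s2.png

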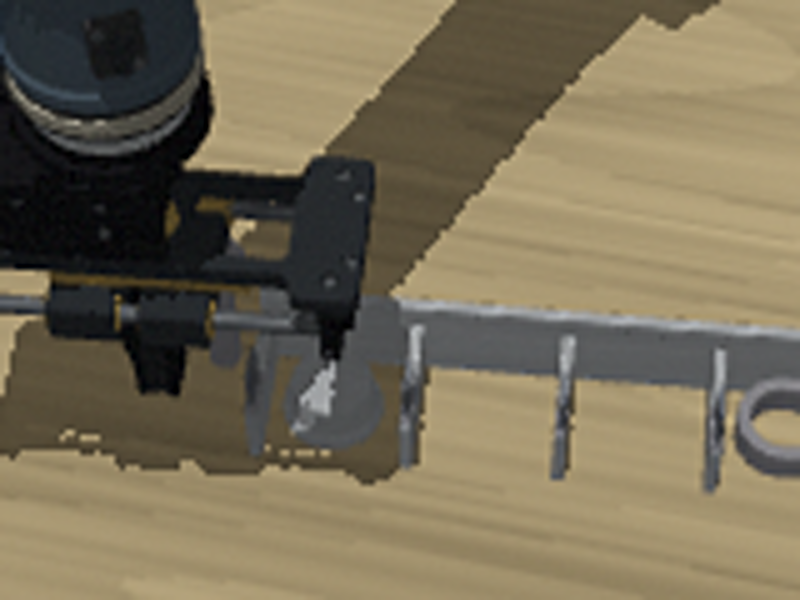

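The fingertip is at crop (160,393), outboard of tab 5 at (262,370) and clear of the post. Sweeping toward +y now.

Call:
arm_command(rows=[{"rot": [0,0,-0.003],"travel": [0,10,1],"hand": -1},{"rot": [0,0,-0.003],"travel": [0,20,1],"hand": -1},{"rot": [0,0,-0.003],"travel": [0,30,1],"hand": -1},{"rot": [0,0,-0.003],"travel": [0,40,1],"hand": -1},{"rot": [0,0,-0.003],"travel": [0,50,1],"hand": -1},{"rot": [0,0,-0.003],"travel": [0,60,1],"hand": -1}])

```text
t: 3.75
tool_pos: [0.4868, -0.1033, 0.2272]
eef_rot: [-0.218, 3.133, -0.0]
wrist_force: [0.7, -1.7, 1.7]
opening: -0.001
```

Run:
```python
from mv import *
plan([rack(-.009,.036,.0455)],[.1335])
for n in ("scene",):
    im=vision.camera(n)[:,:,::-1]; cv2.imwrite(f"pics/{n}3.png",im)
a=cv2.imread("pics/scene3.png")[120:240,240:400]
cv2.imwrite("pics/s3.png",cv2.resize(a,None,fx=5,fy=5,interpolation=cv2.INTER_CUBIC))
```

```text
t 3.75 tip [ 0.4869 -0.1033  0.0452] rack [-0.0097 -0.119 ] F [ 0.7301 -1.6823  1.6718] open -0.0009051942108262876
yaw 0.1391227865665986 zaxis [ 0.0009 -0.0002 -1.    ]
travel [ -1.5 155.   -0.4] rot [-0.0003  0.0009  0.0056]
```

View pics/s3.png

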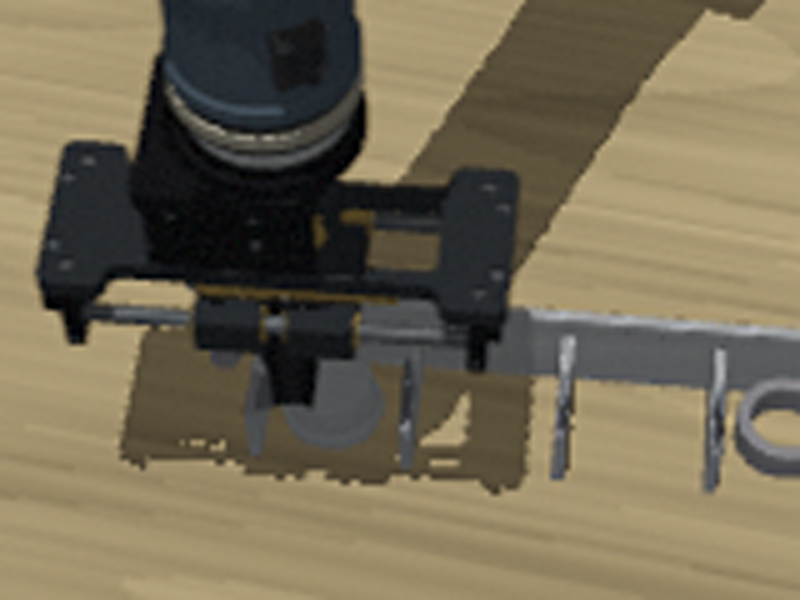

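Crop (292,400) shows the tip past tab 5, which is hidden and folded beneath it, and the wrist force has risen to about 2 N as expected. Continuing the sweep.

Call:
arm_command(rows=[{"rot": [0,0,-0.004],"travel": [-1,10,0],"hand": -1},{"rot": [0,0,-0.004],"travel": [-1,20,0],"hand": -1},{"rot": [0,0,-0.004],"travel": [-1,30,0],"hand": -1},{"rot": [0,0,-0.004],"travel": [-1,40,0],"hand": -1},{"rot": [0,0,-0.004],"travel": [-1,50,0],"hand": -1},{"rot": [0,0,-0.004],"travel": [-1,60,0],"hand": -1},{"rot": [0,0,-0.004],"travel": [-1,70,0],"hand": -1}])

```text
t: 4.38
tool_pos: [0.478, -0.034, 0.2269]
eef_rot: [-0.224, 3.133, -0.0]
wrist_force: [0.4, -2.3, 2.3]
opening: 0.006
```

Run:
```python
from mv import *
plan([rack(-.009,.036,.0455)],[.1335])
for n in ("scene",):
    im=vision.camera(n)[:,:,::-1]; cv2.imwrite(f"pics/{n}4.png",im)
a=cv2.imread("pics/scene4.png")[120:240,240:400]
cv2.imwrite("pics/s4.png",cv2.resize(a,None,fx=5,fy=5,interpolation=cv2.INTER_CUBIC))
```

```text
t 4.3833 tip [ 0.478  -0.034   0.0449] rack [-0.0092 -0.0492] F [ 0.4411 -2.2532  2.2574] open 0.005773261114308791
yaw 0.1426175661359258 zaxis [ 0.0003 -0.0001 -1.    ]
travel [-0.9 85.2 -0.6] rot [-0.0002  0.0003  0.0091]
```

View pics/s4.png

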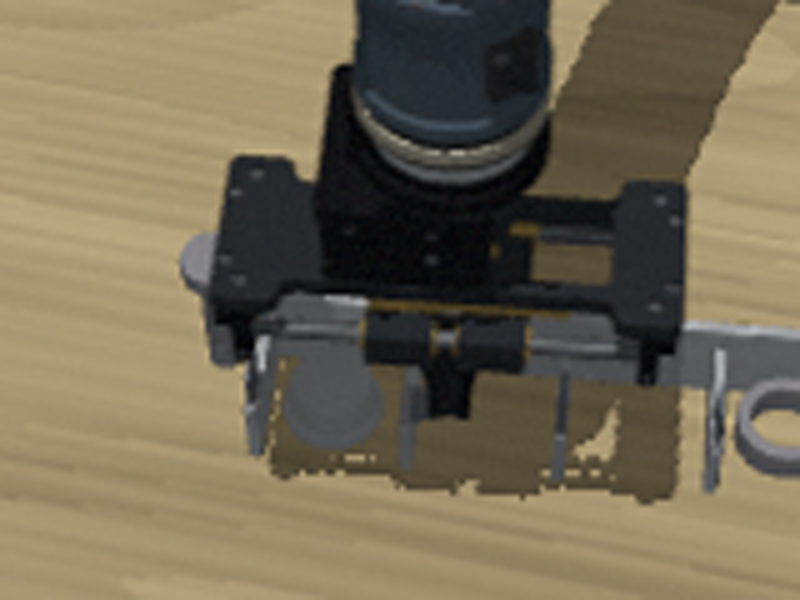

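Tab 5 is upright again at crop (260,365) and the tip is past tab 4. Next is tab 3, then I'll lift.

Call:
arm_command(rows=[{"rot": [0,0,0.009],"travel": [-1,10,0],"hand": -1},{"rot": [0,0,0.009],"travel": [-1,20,0],"hand": -1},{"rot": [0,0,0.009],"travel": [-1,30,0],"hand": -1},{"rot": [0,0,0.009],"travel": [-1,40,0],"hand": -1},{"rot": [0,0,0.009],"travel": [-1,50,0],"hand": -1},{"rot": [0,0,0.009],"travel": [-1,60,0],"hand": -1},{"rot": [0,0,0.009],"travel": [-1,70,0],"hand": -1}])

```text
t: 5.02
tool_pos: [0.469, 0.0354, 0.2269]
eef_rot: [-0.21, 3.134, -0.0]
wrist_force: [0.1, -1.4, 2.2]
opening: 0.005
```

Run:
```python
from mv import *
plan([rack(-.009,.036,.0455)],[.1335])
for n in ("scene",):
    im=vision.camera(n)[:,:,::-1]; cv2.imwrite(f"pics/{n}5.png",im)
a=cv2.imread("pics/scene5.png")[120:240,270:430]
cv2.imwrite("pics/s5.png",cv2.resize(a,None,fx=5,fy=5,interpolation=cv2.INTER_CUBIC))
```

```text
t 5.0167 tip [0.469  0.0354 0.0449] rack [-0.0089  0.0208] F [ 0.0761 -1.4194  2.1962] open 0.004608468287457352
yaw 0.13364964968465406 zaxis [ 0.0002 -0.0001 -1.    ]
travel [ 0.1 15.2 -0.6] rot [-0.0001  0.0002  0.0001]
```

View pics/s5.png

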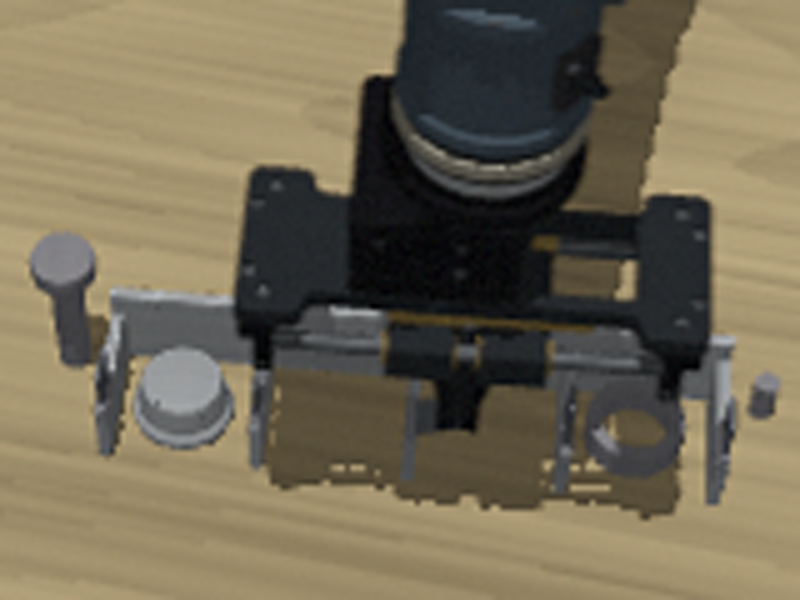

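Tab 3 is folded under the tip at crop (425,410). I'll finish the pass and lift, then set up behind the bearing with the fingers 16 mm apart as a two-point pusher.

Call:
arm_command(rows=[{"rot": [0,0,0],"travel": [0,8,0],"hand": -1},{"rot": [0,0,0],"travel": [0,15,0],"hand": -1},{"rot": [0,0,0],"travel": [0,15,0],"hand": -1},{"rot": [0,0,0],"travel": [0,15,-20],"hand": -1},{"rot": [0,0,0],"travel": [0,15,-50],"hand": -1},{"rot": [0,0,0],"travel": [0,15,-80],"hand": -1},{"rot": [0,0,0],"travel": [0,15,-80],"hand": -1},{"rot": [0,0,0],"travel": [0,15,-80],"hand": -1}])

```text
t: 5.73
tool_pos: [0.4674, 0.0498, 0.3082]
eef_rot: [-0.21, 3.131, 0.002]
wrist_force: [0.2, -0.5, -0.1]
opening: 0.005
```

Run:
```python
from mv import *
plan([rack(.1754,.0845,.12),rack(.1754,.0845,.010)],[.1335+.363]*2)
for n in ("scene",):
    im=vision.camera(n)[:,:,::-1]; cv2.imwrite(f"pics/{n}6.png",im)
a=cv2.imread("pics/scene6.png")[120:240,270:430]
cv2.imwrite("pics/s6.png",cv2.resize(a,None,fx=5,fy=5,interpolation=cv2.INTER_CUBIC))
```

```text
t 5.7333 tip [0.468  0.05   0.1262] rack [-0.0085  0.0352] F [ 0.1815 -0.5297 -0.1433] open 0.0053165652887373245
yaw 0.1341521684798263 zaxis [ 0.0035  0.0014 -1.    ]
travel [-183.9   49.2    6.9] rot [ 0.0003  0.0037 -0.3623]
travel [-183.5   49.1  116.9] rot [ 0.0003  0.0037 -0.3623]
```

View pics/s6.png

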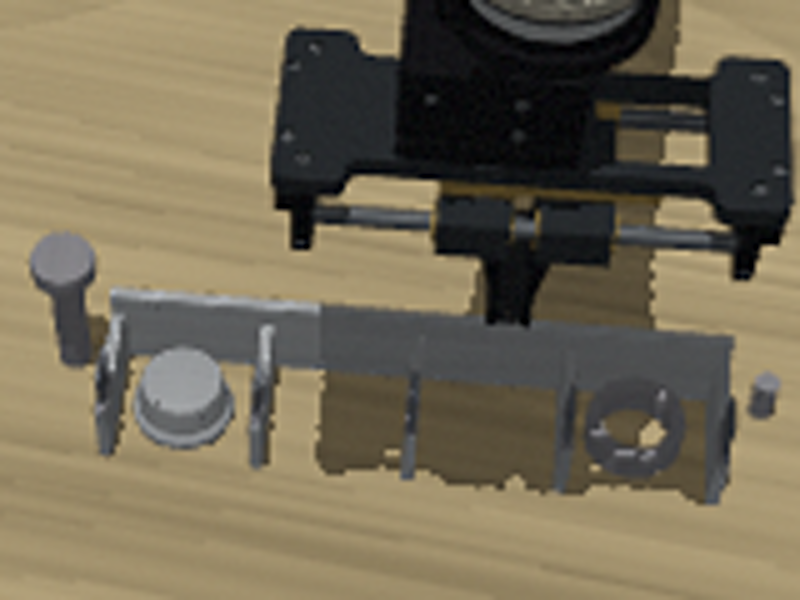

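Tabs 3–5 are upright again and nothing else has been disturbed. Moving behind the bearing.

Call:
arm_command(rows=[{"rot": [0,0.004,-0.362],"travel": [-184,49,7],"hand": -0.63},{"rot": [0,0.004,-0.362],"travel": [-184,49,7],"hand": -0.63},{"rot": [0,0.004,-0.362],"travel": [-184,49,7],"hand": -0.63},{"rot": [0,0.004,-0.362],"travel": [-184,49,7],"hand": -0.63},{"rot": [0,0.004,-0.362],"travel": [-184,49,7],"hand": -0.63},{"rot": [0,0.004,-0.362],"travel": [-184,49,7],"hand": -0.63},{"rot": [0,0.004,-0.362],"travel": [-184,49,7],"hand": -0.63},{"rot": [0,0.004,-0.362],"travel": [-184,49,7],"hand": -0.63},{"rot": [0,0.004,-0.362],"travel": [-184,49,7],"hand": -0.63}])

```text
t: 6.53
tool_pos: [0.6416, 0.122, 0.2988]
eef_rot: [0.769, -3.039, 0.0]
wrist_force: [-0.3, -0.4, 0.9]
opening: 0.184
```

Run:
```python
from mv import *
plan([rack(.1754,.0845,.010)],[.1335+.363])
print("pred tip in s6",proj("scene",[rack(.001,.0352,.1262),rack(-.0085,.0352,.1262)]),"seen",unc((508,325),5,(270,120)))
for n in ("scene","top"):
    im=vision.camera(n)[:,:,::-1]; cv2.imwrite(f"pics/{n}7.png",im)
a=cv2.imread("pics/scene7.png")[160:280,290:450]
cv2.imwrite("pics/s7.png",cv2.resize(a,None,fx=5,fy=5,interpolation=cv2.INTER_CUBIC))
```

```text
t 6.5333 tip [0.6405 0.1216 0.1168] rack [0.1738 0.0836] F [-0.3403 -0.3807  0.8975] open 0.18388359262580153
yaw 0.4953517821747754 zaxis [-0.0065 -0.0019 -1.    ]
travel [ -2.5   0.1 106.8] rot [ 0.0014 -0.0066 -0.0011]
pred tip in s6 [[369.9901 183.6031]
 [370.1955 179.9131]] seen [371.2 184.6]
```

View pics/s7.png

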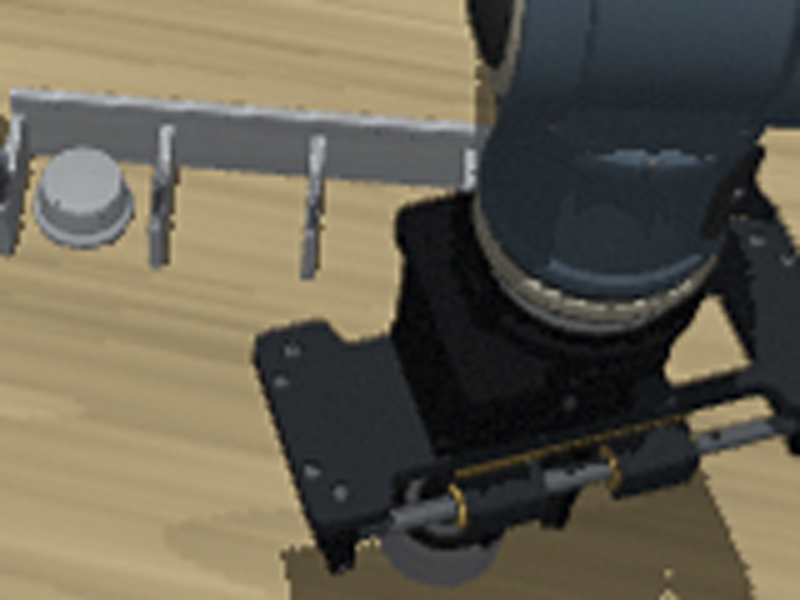

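Call:
arm_command(rows=[{"rot": [0.001,-0.006,0],"travel": [-2,0,30],"hand": -0.63},{"rot": [0.001,-0.006,0],"travel": [-2,0,60],"hand": -0.63},{"rot": [0.001,-0.006,0],"travel": [-2,0,85],"hand": -0.63},{"rot": [0.001,-0.006,0],"travel": [-2,0,100],"hand": -0.63},{"rot": [0.001,-0.006,0],"travel": [-2,0,106],"hand": -0.63},{"rot": [0.001,-0.006,0],"travel": [-2,0,106],"hand": -0.63},{"rot": [0.001,-0.006,0],"travel": [-2,0,106],"hand": -0.63},{"rot": [0.001,-0.006,0],"travel": [-2,0,106],"hand": -0.63}])

```text
t: 7.3
tool_pos: [0.6448, 0.1236, 0.1954]
eef_rot: [-0.77, 3.041, 0.0]
wrist_force: [0.7, -0.0, 1.0]
opening: 0.187
```

Run:
```python
from mv import *
a=.363
plan([rack(.1754,.0845,.010), rack(.045+.0353*np.cos(a),.035+.0353*np.sin(a),.01)],[.1335+a]*2)
for n in ("scene","top"):
    im=vision.camera(n)[:,:,::-1]; cv2.imwrite(f"pics/{n}8.png",im)
a=cv2.imread("pics/scene8.png")[190:310,310:470]
cv2.imwrite("pics/s8.png",cv2.resize(a,None,fx=5,fy=5,interpolation=cv2.INTER_CUBIC))
a=cv2.imread("pics/top8.png")[150:320,220:400]
cv2.imwrite("pics/t8.png",cv2.resize(a,None,fx=3.4,fy=3.4,interpolation=cv2.INTER_CUBIC))
```

```text
t 7.3 tip [0.6456 0.1239 0.0134] rack [0.1771 0.0848] F [ 0.7189 -0.0248  0.9653] open 0.18737531756511966
yaw 0.496000762394081 zaxis [ 0.0047  0.0015 -1.    ]
travel [1.7 0.4 3.4] rot [-0.0009  0.0048 -0.0005]
travel [105.9   0.3   2.9] rot [-0.0009  0.0048 -0.0005]
```

View pics/s8.png

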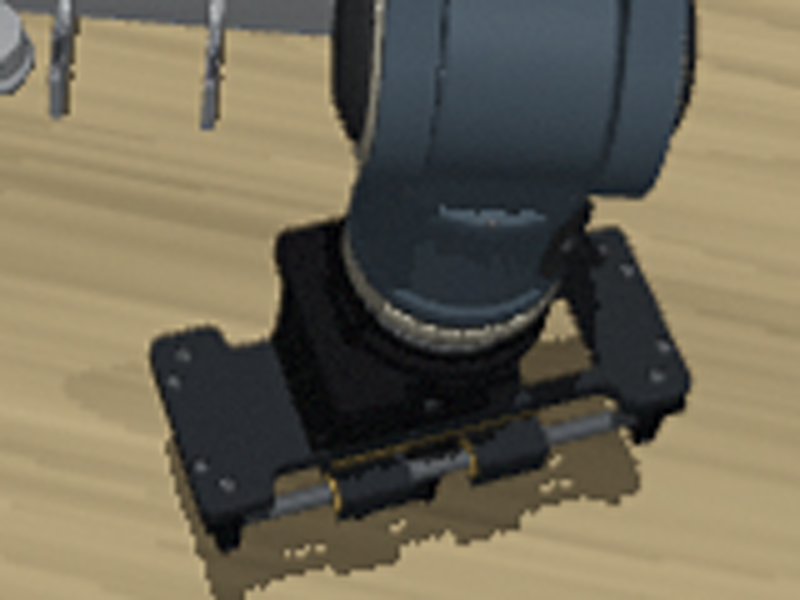

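View pics/t8.png

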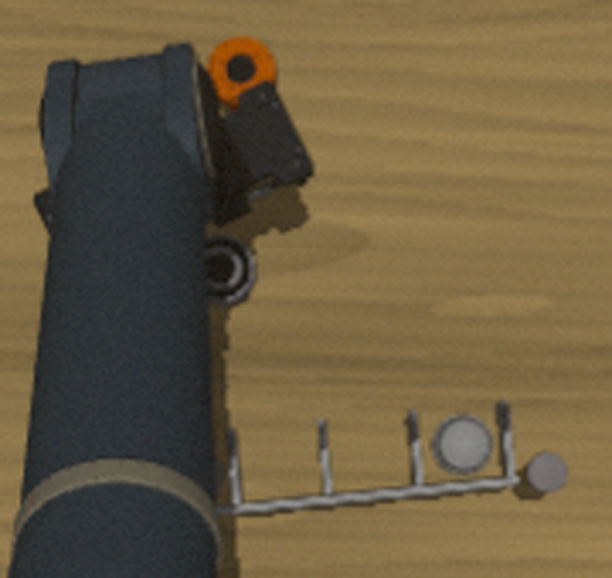

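The bearing is intact and untouched at top crop (222,268), with the pusher behind it. I'll push the first leg slowly.

Call:
arm_command(rows=[{"rot": [0,0,0],"travel": [6,0,2],"hand": -0.63},{"rot": [0,0,0],"travel": [12,0,2],"hand": -0.63},{"rot": [0,0,0],"travel": [17,0,2],"hand": -0.63},{"rot": [0,0,0],"travel": [21,0,2],"hand": -0.63},{"rot": [0,0,0],"travel": [25,0,2],"hand": -0.63},{"rot": [0,0,0],"travel": [29,0,2],"hand": -0.63},{"rot": [0,0,0],"travel": [34,0,2],"hand": -0.63},{"rot": [0,0,0],"travel": [39,0,2],"hand": -0.63},{"rot": [0,0,0],"travel": [44,0,2],"hand": -0.63},{"rot": [0,0,0],"travel": [49,0,2],"hand": -0.63},{"rot": [0,0,0],"travel": [54,0,2],"hand": -0.63}])

```text
t: 8.32
tool_pos: [0.5964, 0.0977, 0.1918]
eef_rot: [-0.771, 3.043, 0.001]
wrist_force: [1.6, 0.4, 0.3]
opening: 0.187
```

Run:
```python
from mv import *
a=.363
plan([rack(.1754,.0845,.010), rack(.045+.0353*np.cos(a),.035+.0353*np.sin(a),.01)],[.1335+a]*2)
for n in ("scene","top"):
    im=vision.camera(n)[:,:,::-1]; cv2.imwrite(f"pics/{n}9.png",im)
a=cv2.imread("pics/scene9.png")[170:290,310:470]
cv2.imwrite("pics/s9.png",cv2.resize(a,None,fx=5,fy=5,interpolation=cv2.INTER_CUBIC))
a=cv2.imread("pics/top9.png")[150:320,220:400]
cv2.imwrite("pics/t9.png",cv2.resize(a,None,fx=3.4,fy=3.4,interpolation=cv2.INTER_CUBIC))
```

```text
t 8.3167 tip [0.5968 0.0979 0.0098] rack [0.1257 0.0656] F [1.5576 0.4321 0.2524] open 0.18707093018755303
yaw 0.49621323288488217 zaxis [ 0.0025  0.001  -1.    ]
travel [-53.1   0.1  -0.1] rot [-0.0003  0.0027 -0.0003]
travel [51.   0.1 -0.3] rot [-0.0003  0.0027 -0.0003]
```

View pics/s9.png

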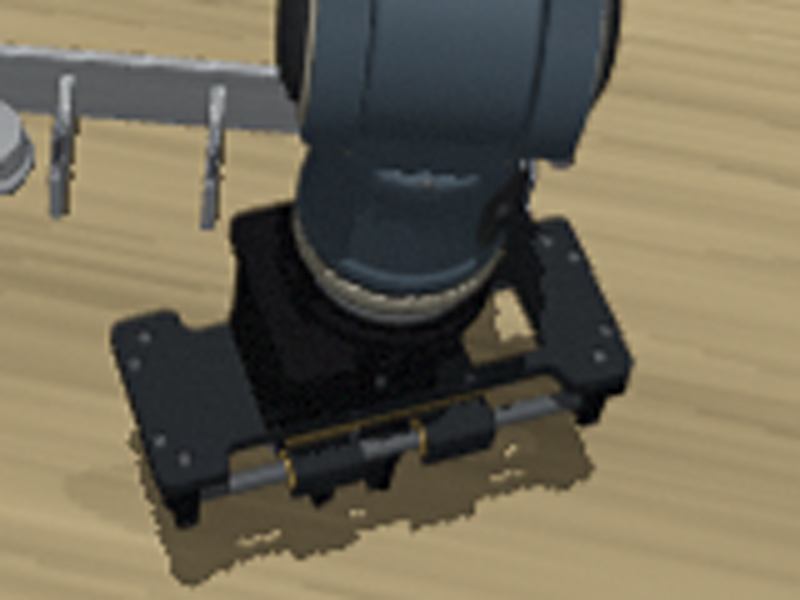

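View pics/t9.png

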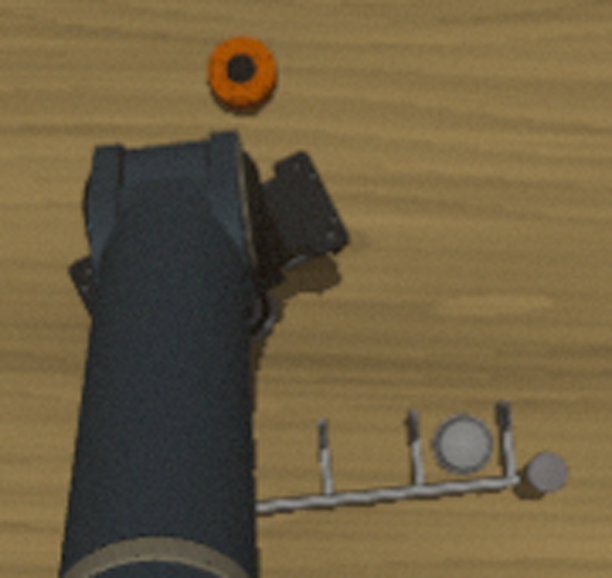

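The wrist force of about 1.6 N opposes the push, and the bearing's edge at top crop (265,315) has moved toward the gap. I'll finish leg one, back off and measure.

Call:
arm_command(rows=[{"rot": [0,0,0],"travel": [5,0,0],"hand": -0.63},{"rot": [0,0,0],"travel": [10,0,0],"hand": -0.63},{"rot": [0,0,0],"travel": [15,0,0],"hand": -0.63},{"rot": [0,0,0],"travel": [20,0,0],"hand": -0.63},{"rot": [0,0,0],"travel": [25,0,0],"hand": -0.63},{"rot": [0,0,0],"travel": [30,0,0],"hand": -0.63},{"rot": [0,0,0],"travel": [34,0,0],"hand": -0.63},{"rot": [0,0,0],"travel": [38,0,0],"hand": -0.63},{"rot": [0,0,0],"travel": [41,0,0],"hand": -0.63},{"rot": [0,0,0],"travel": [43,0,0],"hand": -0.63},{"rot": [0,0,0],"travel": [44,0,0],"hand": -0.63},{"rot": [0,0,0],"travel": [44,0,0],"hand": -0.63}])

```text
t: 9.42
tool_pos: [0.5578, 0.0768, 0.1916]
eef_rot: [-0.771, 3.044, 0.0]
wrist_force: [1.6, 1.6, 0.7]
opening: 0.185
```

Run:
```python
from mv import *
plan([],[])
```

```text
t 9.4167 tip [0.5582 0.077  0.0096] rack [0.0848 0.05  ] F [1.5578 1.6172 0.6681] open 0.18473578960679246
yaw 0.4961835886937996 zaxis [ 0.0017  0.0007 -1.    ]
```

Call:
arm_command(rows=[{"rot": [0,0,0],"travel": [-20,0,0],"hand": -0.63},{"rot": [0,0,0],"travel": [-50,0,-30],"hand": -0.63},{"rot": [0,0,0],"travel": [-80,0,-70],"hand": -0.63},{"rot": [0,0,0],"travel": [-110,0,-110],"hand": -0.63},{"rot": [0,0,0],"travel": [-130,0,-140],"hand": -0.63},{"rot": [0,0,0],"travel": [-130,40,-140],"hand": -0.63},{"rot": [0,0,0],"travel": [-130,80,-140],"hand": -0.63},{"rot": [0,0,0],"travel": [-130,120,-140],"hand": -0.63},{"rot": [0,0,0],"travel": [-130,140,-140],"hand": -0.63},{"rot": [0,0,0],"travel": [-130,140,-140],"hand": -0.63}])

```text
t: 10.25
tool_pos: [0.6014, 0.2685, 0.3309]
eef_rot: [0.786, -3.039, -0.006]
wrist_force: [-0.3, 0.3, -0.1]
opening: 0.182
```

Run:
```python
from mv import *
plan([],[])
for n in ("scene","top"):
    im=vision.camera(n)[:,:,::-1]; cv2.imwrite(f"pics/{n}10.png",im)
a=cv2.imread("pics/scene10.png")[160:280,290:450]
cv2.imwrite("pics/s10.png",cv2.resize(a,None,fx=5,fy=5,interpolation=cv2.INTER_CUBIC))
a=cv2.imread("pics/top10.png")[210:315,240:400]
cv2.imwrite("pics/t10.png",cv2.resize(a,None,fx=5,fy=5,interpolation=cv2.INTER_CUBIC))
```

```text
t 10.25 tip [0.6008 0.2692 0.1489] rack [0.1534 0.2342] F [-0.3346  0.3451 -0.1339] open 0.18215222807347892
yaw 0.5064298291434428 zaxis [-0.0032  0.0033 -1.    ]
```

View pics/s10.png

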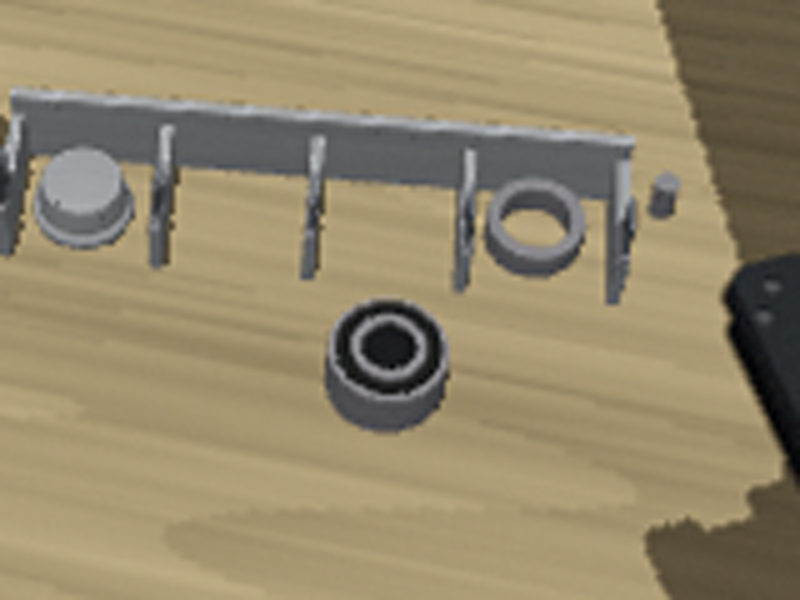

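View pics/t10.png

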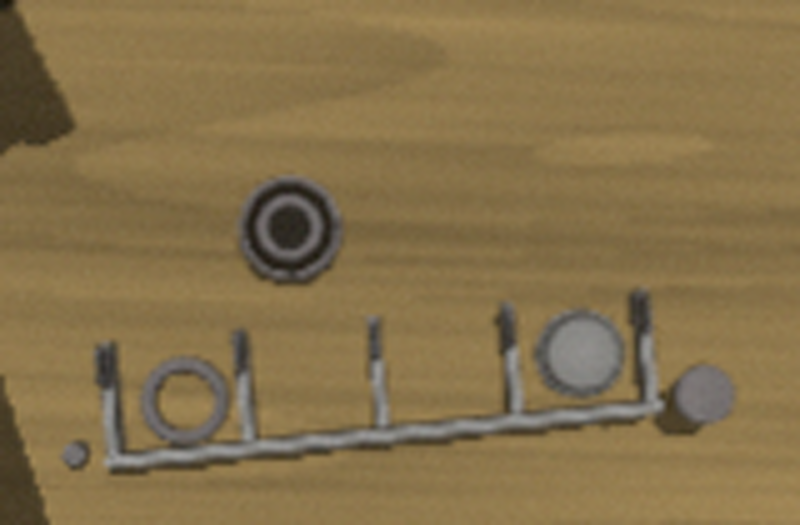

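```bash
cat > br.py <<'E'
import mv
from mv import *
def br(us,fs,os_,ut,ft,ot):
    for n,u,f,o,rk in (("scene",us,fs,os_,(.4809,.0177,.1336)),("top",ut,ft,ot,(.4802,.0140,.1326))):
        if u is None: continue
        p=ray(n,[unc(u,f,o)],.03)[0]; mv.RK=np.array(rk); print(n,p[:2],"rack",torack(p)*1000)
E
python3 - <<'E'
from br import *
br((388,347),5,(290,160),(290,228),5,(240,210))
E
```

```text
scene [0.5266 0.0618] rack [51.1489 37.585 ]
top [0.5258 0.0589] rack [51.1013 38.5053]
```

The bearing is at rack (51,38) mm in both cameras: scene crop (388,347), top crop (290,228). Race, cap, posts and tabs are unchanged. Next is a near-straight push into the third gap.

Run:
```python
from mv import *
plan([rack(.102,.0399,.10),rack(.102,.0399,.010)],[.1705]*2)
```

```text
t 10.35 tip [0.6045 0.2623 0.1491] rack [0.1557 0.2278] F [ 0.1446 -0.6972 -1.2364] open 0.18561047116815024
yaw 0.49854036881798375 zaxis [-0.0001 -0.0007 -1.    ]
travel [ 117.2 -156.3   49.3] rot [-0.0007 -0.0003  0.328 ]
travel [ 117.2 -156.2  139.3] rot [-0.0007 -0.0003  0.328 ]
```

Call:
arm_command(rows=[{"rot": [0,0,0.328],"travel": [117,-156,20],"hand": -0.63},{"rot": [0,0,0.328],"travel": [117,-156,20],"hand": -0.63},{"rot": [0,0,0.328],"travel": [117,-156,20],"hand": -0.63},{"rot": [0,0,0.328],"travel": [117,-156,20],"hand": -0.63},{"rot": [0,0,0.328],"travel": [117,-156,40],"hand": -0.63},{"rot": [0,0,0.328],"travel": [117,-156,50],"hand": -0.63},{"rot": [0,0,0.328],"travel": [117,-156,50],"hand": -0.63},{"rot": [0,0,0.328],"travel": [117,-156,50],"hand": -0.63},{"rot": [0,0,0.328],"travel": [117,-156,50],"hand": -0.63}])

```text
t: 11.1
tool_pos: [0.5774, 0.0696, 0.282]
eef_rot: [-0.265, 3.128, 0.002]
wrist_force: [0.0, 0.4, 0.7]
opening: 0.183
```

Run:
```python
from mv import *
plan([rack(.102,.0399,.010)],[.1705]*2)
```

```text
t 11.1 tip [0.5779 0.0698 0.1   ] rack [0.1032 0.0402] F [0.0448 0.4322 0.6833] open 0.1829089395267061
yaw 0.16895876493261633 zaxis [ 0.0027  0.0012 -1.    ]
travel [ 1.5 -0.3 90. ] rot [ 0.0008  0.0028 -0.0015]
```

Call:
arm_command(rows=[{"rot": [0,0,0],"travel": [0,0,30],"hand": -0.63},{"rot": [0,0,0],"travel": [0,0,55],"hand": -0.63},{"rot": [0,0,0],"travel": [0,0,75],"hand": -0.63},{"rot": [0,0,0],"travel": [0,0,85],"hand": -0.63},{"rot": [0,0,0],"travel": [0,0,90],"hand": -0.63},{"rot": [0,0,0],"travel": [0,0,90],"hand": -0.63},{"rot": [0,0,0],"travel": [0,0,90],"hand": -0.63},{"rot": [0,0,0],"travel": [0,0,90],"hand": -0.63}])

```text
t: 11.77
tool_pos: [0.5778, 0.0693, 0.193]
eef_rot: [-0.264, 3.126, 0.001]
wrist_force: [-0.7, -0.7, 0.5]
opening: 0.189
```

Run:
```python
from mv import *
plan([rack(.0603,.0383,.01),rack(.0053,.0363,.010)],[.1705]*2)
```

```text
t 11.7667 tip [0.5786 0.0696 0.011 ] rack [0.1035 0.0399] F [-0.6976 -0.7336  0.4903] open 0.18946927419194512
yaw 0.16851031201105776 zaxis [ 0.0046  0.0013 -1.    ]
travel [43.2 -0.1  0.7] rot [ 0.0005  0.0047 -0.002 ]
travel [98.3 -0.2  0.5] rot [ 0.0005  0.0047 -0.002 ]
```

Call:
arm_command(rows=[{"rot": [0,0,-0.002],"travel": [5,0,0],"hand": -0.63},{"rot": [0,0,-0.002],"travel": [9,0,0],"hand": -0.63},{"rot": [0,0,-0.002],"travel": [13,0,0],"hand": -0.63},{"rot": [0,0,-0.002],"travel": [17,0,0],"hand": -0.63},{"rot": [0,0,-0.002],"travel": [21,0,0],"hand": -0.63},{"rot": [0,0,-0.002],"travel": [25,0,0],"hand": -0.63},{"rot": [0,0,-0.002],"travel": [29,0,0],"hand": -0.63},{"rot": [0,0,-0.002],"travel": [33,0,0],"hand": -0.63},{"rot": [0,0,-0.002],"travel": [37,0,0],"hand": -0.63},{"rot": [0,0,-0.002],"travel": [40,0,0],"hand": -0.63},{"rot": [0,0,-0.002],"travel": [43,0,0],"hand": -0.63},{"rot": [0,0,-0.002],"travel": [43,0,0],"hand": -0.63}])

```text
t: 12.77
tool_pos: [0.5344, 0.0618, 0.1917]
eef_rot: [-0.267, 3.128, 0.001]
wrist_force: [1.8, 0.3, 2.0]
opening: 0.186
```

Run:
```python
from mv import *
plan([rack(.0053,.0363,.010)],[.1705]*2)
for n in ("scene","top"):
    im=vision.camera(n)[:,:,::-1]; cv2.imwrite(f"pics/{n}11.png",im)
a=cv2.imread("pics/scene11.png")[160:280,290:450]
cv2.imwrite("pics/s11.png",cv2.resize(a,None,fx=5,fy=5,interpolation=cv2.INTER_CUBIC))
```

```text
t 12.7667 tip [0.5348 0.062  0.0097] rack [0.0595 0.0382] F [1.8374 0.2907 1.9962] open 0.1864517081620695
yaw 0.1701148607022356 zaxis [ 0.0022  0.0009 -1.    ]
travel [54.2  0.1 -0.4] rot [ 0.0006  0.0023 -0.0004]
```

View pics/s11.png

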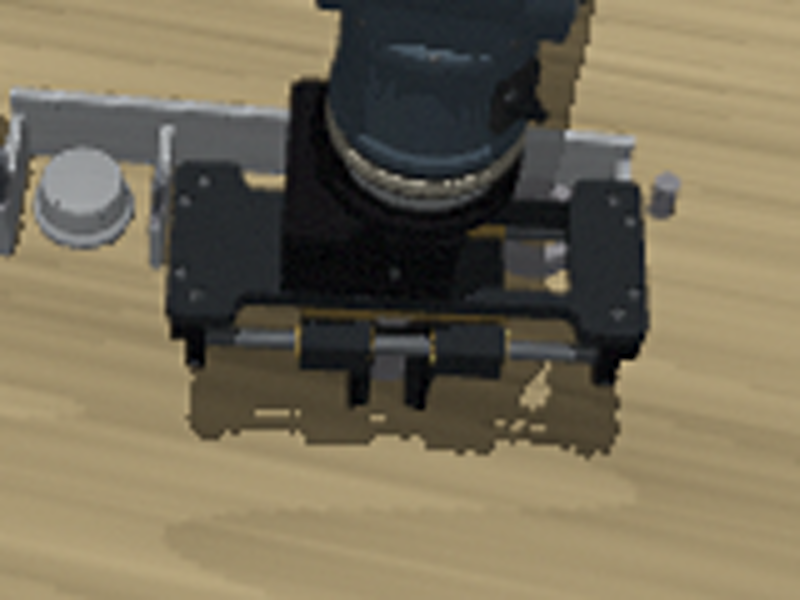

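The bearing's grey side shows between the fingers at crop (388,365), square on. The push force is about 1.8 N.

Call:
arm_command(rows=[{"rot": [0,0,0],"travel": [4,0,0],"hand": -0.63},{"rot": [0,0,0],"travel": [8,0,0],"hand": -0.63},{"rot": [0,0,0],"travel": [12,0,0],"hand": -0.63},{"rot": [0,0,0],"travel": [16,0,0],"hand": -0.63},{"rot": [0,0,0],"travel": [20,0,0],"hand": -0.63},{"rot": [0,0,0],"travel": [24,0,0],"hand": -0.63},{"rot": [0,0,0],"travel": [28,0,0],"hand": -0.63},{"rot": [0,0,0],"travel": [32,0,0],"hand": -0.63},{"rot": [0,0,0],"travel": [36,0,0],"hand": -0.63},{"rot": [0,0,0],"travel": [39,0,0],"hand": -0.63},{"rot": [0,0,0],"travel": [42,0,0],"hand": -0.63},{"rot": [0,0,0],"travel": [42,0,0],"hand": -0.63}])

```text
t: 13.87
tool_pos: [0.4926, 0.0546, 0.1914]
eef_rot: [-0.267, 3.129, 0.001]
wrist_force: [1.8, -0.6, 2.2]
opening: 0.187
```

Run:
```python
from mv import *
plan([rack(.0053,.0363,.010)],[.1705]*2)
for n in ("scene","top"):
    im=vision.camera(n)[:,:,::-1]; cv2.imwrite(f"pics/{n}12.png",im)
a=cv2.imread("pics/scene12.png")[160:280,290:450]
cv2.imwrite("pics/s12.png",cv2.resize(a,None,fx=5,fy=5,interpolation=cv2.INTER_CUBIC))
```

```text
t 13.8667 tip [0.4927 0.0547 0.0094] rack [0.0171 0.0366] F [ 1.7735 -0.6494  2.1707] open 0.1873656882471699
yaw 0.17013569871727588 zaxis [ 0.0009  0.0007 -1.    ]
travel [11.8  0.1 -0.6] rot [ 0.0006  0.001  -0.0004]
```

View pics/s12.png

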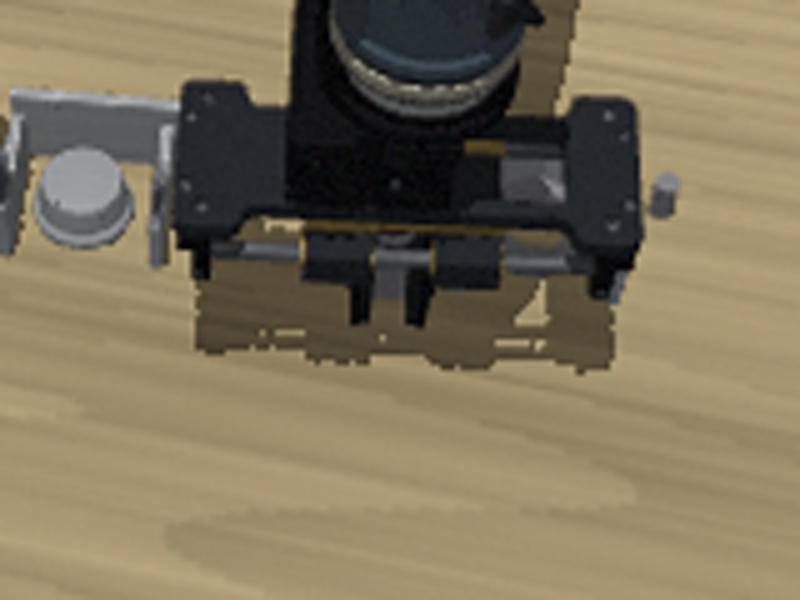

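Call:
arm_command(rows=[{"rot": [0,0,0],"travel": [2,0,0],"hand": -0.63},{"rot": [0,0,0],"travel": [4,0,0],"hand": -0.63},{"rot": [0,0,0],"travel": [6,0,0],"hand": -0.63},{"rot": [0,0,0],"travel": [8,0,0],"hand": -0.63},{"rot": [0,0,0],"travel": [10,0,0],"hand": -0.63},{"rot": [0,0,0],"travel": [11,0,0],"hand": -0.63},{"rot": [0,0,0],"travel": [11,0,0],"hand": -0.63}])

```text
t: 14.55
tool_pos: [0.4818, 0.0528, 0.1912]
eef_rot: [-0.267, 3.13, 0.001]
wrist_force: [1.7, -0.2, 0.5]
opening: 0.188
```

Call:
arm_command(rows=[{"rot": [0,0,0],"travel": [0.5,0,0],"hand": -0.63},{"rot": [0,0,0],"travel": [1,0,0],"hand": -0.63},{"rot": [0,0,0],"travel": [1,0,0],"hand": -0.63}])

```text
t: 14.8
tool_pos: [0.4813, 0.0527, 0.1913]
eef_rot: [-0.267, 3.129, 0.001]
wrist_force: [1.2, 0.5, -1.0]
opening: 0.183
```

No wall contact yet (about 1.5 N). I'll back straight out and measure.

Call:
arm_command(rows=[{"rot": [0,0,0],"travel": [-20,0,0],"hand": -0.63},{"rot": [0,0,0],"travel": [-45,0,0],"hand": -0.63},{"rot": [0,0,0],"travel": [-70,0,-20],"hand": -0.63},{"rot": [0,0,0],"travel": [-100,0,-45],"hand": -0.63},{"rot": [0,0,0],"travel": [-110,30,-80],"hand": -0.63},{"rot": [0,0,0],"travel": [-120,70,-100],"hand": -0.63},{"rot": [0,0,0],"travel": [-120,110,-110],"hand": -0.63},{"rot": [0,0,0],"travel": [-120,150,-120],"hand": -0.63},{"rot": [0,0,0],"travel": [-120,190,-120],"hand": -0.63},{"rot": [0,0,0],"travel": [-120,220,-120],"hand": -0.63},{"rot": [0,0,0],"travel": [-120,220,-120],"hand": -0.63}])

```text
t: 15.72
tool_pos: [0.5583, 0.2995, 0.3113]
eef_rot: [0.287, -3.128, -0.01]
wrist_force: [-1.5, 0.5, -0.8]
opening: 0.186
```

Run:
```python
from mv import *
plan([],[])
for n in ("scene","top"):
    im=vision.camera(n)[:,:,::-1]; cv2.imwrite(f"pics/{n}13.png",im)
a=cv2.imread("pics/scene13.png")[155:255,275:435]
cv2.imwrite("pics/s13.png",cv2.resize(a,None,fx=5,fy=5,interpolation=cv2.INTER_CUBIC))
a=cv2.imread("pics/top13.png")[210:315,240:400]
cv2.imwrite("pics/t13.png",cv2.resize(a,None,fx=5,fy=5,interpolation=cv2.INTER_CUBIC))
```

```text
t 15.7167 tip [0.5581 0.3007 0.1293] rack [0.1149 0.2706] F [-1.5382  0.465  -0.818 ] open 0.1861079030915386
yaw 0.18324568690110365 zaxis [-0.0014  0.0063 -1.    ]
```

View pics/s13.png

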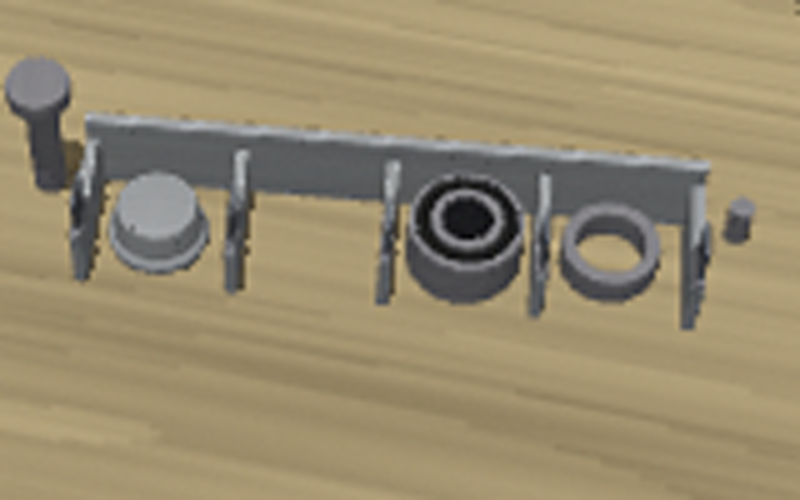

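View pics/t13.png

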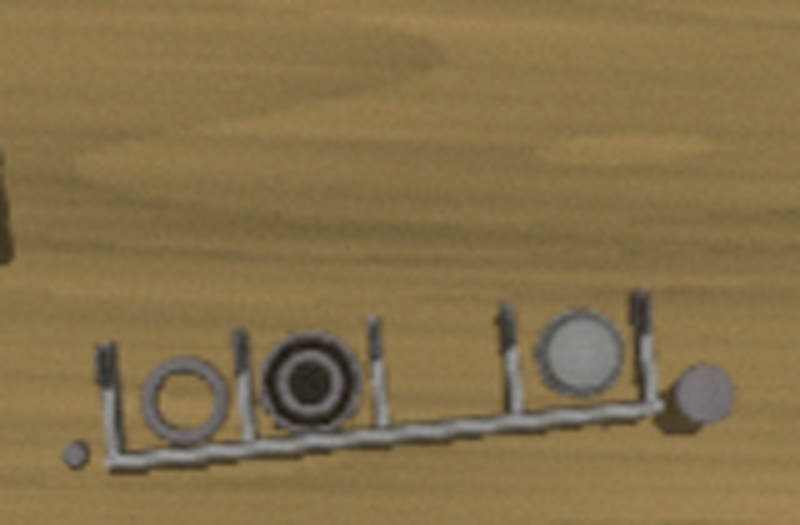

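Run:
```python
from br import *
br((466,218),5,(275,155),(311,381),5,(240,210))
rk=(.4809,.0177,.1336); mv.RK=np.array(rk)
th=np.linspace(0,2*np.pi,720)
for X in (-.027,-.031,-.023):
    q=proj("scene",[rack(X+.027*np.cos(t),.035+.027*np.sin(t),0) for t in th]); print(X,"lowest row in crop",(q[:,1].max()-155+.5)*5-.5)
print((proj("scene",[rack(0,0,0),rack(0,.07,0)])-[275,155]+.5)*5-.5)
```

```text
scene [0.4456 0.0483] rack [-30.8874  35.0666]
top [0.4469 0.0454] rack [-28.8516  35.5001]
-0.027 lowest row in crop 310.6508700498438
-0.031 lowest row in crop 303.37506637786726
-0.023 lowest row in crop 317.9551649958256
[[381.7923 304.6207]
 [533.8232 316.2846]]
```

The scene view gives rack x ≈ −31 and the top view ≈ −29, and flush is −27. They're close enough to the limit that I'll go back and nudge it until it touches the back wall.

Run:
```python
from mv import *
plan([rack(.06,.0363,.09),rack(.06,.0363,.010)],[.1335]*2)
```

```text
t 15.8167 tip [0.5606 0.2917 0.1289] rack [0.1162 0.2626] F [ 0.038  -1.1764  0.3389] open 0.18375368391841837
yaw 0.174733618910063 zaxis [-0.0006 -0.0001 -1.    ]
travel [  65.5 -223.8   39. ] rot [-0.     -0.0006  0.0412]
travel [  65.4 -223.8  119. ] rot [-0.     -0.0006  0.0412]
```

Call:
arm_command(rows=[{"rot": [0,0,0.041],"travel": [65,-224,30],"hand": -0.63},{"rot": [0,0,0.041],"travel": [65,-224,30],"hand": -0.63},{"rot": [0,0,0.041],"travel": [65,-224,30],"hand": -0.63},{"rot": [0,0,0.041],"travel": [65,-224,30],"hand": -0.63},{"rot": [0,0,0.041],"travel": [65,-224,30],"hand": -0.63},{"rot": [0,0,0.041],"travel": [65,-224,30],"hand": -0.63},{"rot": [0,0,0.041],"travel": [65,-224,30],"hand": -0.63},{"rot": [0,0,0.041],"travel": [65,-224,39],"hand": -0.63},{"rot": [0,0,0.041],"travel": [65,-224,39],"hand": -0.63},{"rot": [0,0,0.041],"travel": [65,-224,39],"hand": -0.63},{"rot": [0,0,0.041],"travel": [65,-224,39],"hand": -0.63}])

```text
t: 16.73
tool_pos: [0.5362, 0.0592, 0.2722]
eef_rot: [-0.206, 3.133, 0.002]
wrist_force: [-0.8, 1.3, -0.4]
opening: 0.184
```

Call:
arm_command(rows=[{"rot": [0,0,0],"travel": [0,0,25],"hand": -0.63},{"rot": [0,0,0],"travel": [0,0,50],"hand": -0.63},{"rot": [0,0,0],"travel": [0,0,68],"hand": -0.63},{"rot": [0,0,0],"travel": [0,0,76],"hand": -0.63},{"rot": [0,0,0],"travel": [0,0,79],"hand": -0.63},{"rot": [0,0,0],"travel": [0,0,79],"hand": -0.63},{"rot": [0,0,0],"travel": [0,0,79],"hand": -0.63},{"rot": [0,0,0],"travel": [0,0,79],"hand": -0.63}])

```text
t: 17.4
tool_pos: [0.5369, 0.0583, 0.1946]
eef_rot: [-0.203, 3.131, 0.002]
wrist_force: [0.7, -0.3, 0.2]
opening: 0.188
```

Run:
```python
from mv import *
plan([rack(.0057,.0363,.010)],[.1335]*2)
```

```text
t 17.4 tip [0.5377 0.0585 0.0126] rack [0.0615 0.0344] F [ 0.7195 -0.2638  0.2454] open 0.1883609175686352
yaw 0.12947788849933614 zaxis [ 0.0042  0.0013 -1.    ]
travel [55.8  1.7  2.4] rot [ 0.0007  0.0043 -0.004 ]
```

Call:
arm_command(rows=[{"rot": [0,0,-0.004],"travel": [10,1,1],"hand": -0.63},{"rot": [0,0,-0.004],"travel": [20,1,1],"hand": -0.63},{"rot": [0,0,-0.004],"travel": [30,1,1],"hand": -0.63},{"rot": [0,0,-0.004],"travel": [40,1,1],"hand": -0.63},{"rot": [0,0,-0.004],"travel": [47,1,1],"hand": -0.63},{"rot": [0,0,-0.004],"travel": [51,1,1],"hand": -0.63},{"rot": [0,0,-0.004],"travel": [54,1,1],"hand": -0.63},{"rot": [0,0,-0.004],"travel": [55,1,1],"hand": -0.63},{"rot": [0,0,-0.004],"travel": [55,1,1],"hand": -0.63}])

```text
t: 18.15
tool_pos: [0.4818, 0.052, 0.1925]
eef_rot: [-0.209, 3.132, 0.001]
wrist_force: [0.6, -0.2, -0.1]
opening: 0.185
```

Call:
arm_command(rows=[{"rot": [0,0,0],"travel": [0.5,0,0],"hand": -0.63},{"rot": [0,0,0],"travel": [1,0,0],"hand": -0.63},{"rot": [0,0,0],"travel": [1,0,0],"hand": -0.63}])

```text
t: 18.4
tool_pos: [0.4812, 0.052, 0.1925]
eef_rot: [-0.209, 3.131, 0.001]
wrist_force: [1.3, 0.5, -0.1]
opening: 0.185
```

Run:
```python
from mv import *
plan([],[])
```

```text
t 18.4 tip [0.4819 0.0522 0.0105] rack [0.0055 0.0356] F [ 1.3267  0.5393 -0.1232] open 0.18548032442124676
yaw 0.1332307992420778 zaxis [ 0.0034  0.001  -1.    ]
```

Call:
arm_command(rows=[{"rot": [0,0,0],"travel": [0.5,0,0],"hand": -0.63},{"rot": [0,0,0],"travel": [1,0,0],"hand": -0.63},{"rot": [0,0,0],"travel": [1,0,0],"hand": -0.63}])

```text
t: 18.65
tool_pos: [0.4807, 0.0518, 0.1927]
eef_rot: [-0.209, 3.129, 0.001]
wrist_force: [4.0, 0.6, -0.9]
opening: 0.184
```

Call:
arm_command(rows=[{"rot": [0,0,0],"travel": [0.5,0,0],"hand": -0.63},{"rot": [0,0,0],"travel": [0.5,0,0],"hand": -0.63},{"rot": [0,0,0],"travel": [0.5,0,0],"hand": -0.63}])

```text
t: 18.9
tool_pos: [0.4805, 0.0517, 0.1929]
eef_rot: [-0.209, 3.128, 0.001]
wrist_force: [5.6, -0.4, -1.1]
opening: 0.185
```

The force climbed from 1.3 to 5.6 N with almost no motion, so the bearing is against the back wall. Backing out and checking.

Call:
arm_command(rows=[{"rot": [0,0,0],"travel": [-15,0,0],"hand": -0.63},{"rot": [0,0,0],"travel": [-40,0,0],"hand": -0.63},{"rot": [0,0,0],"travel": [-70,0,-15],"hand": -0.63},{"rot": [0,0,0],"travel": [-100,0,-45],"hand": -0.63},{"rot": [0,0,0],"travel": [-110,30,-80],"hand": -0.63},{"rot": [0,0,0],"travel": [-120,70,-100],"hand": -0.63},{"rot": [0,0,0],"travel": [-120,110,-110],"hand": -0.63},{"rot": [0,0,0],"travel": [-120,150,-120],"hand": -0.63},{"rot": [0,0,0],"travel": [-120,190,-120],"hand": -0.63},{"rot": [0,0,0],"travel": [-120,220,-120],"hand": -0.63},{"rot": [0,0,0],"travel": [-120,220,-120],"hand": -0.63},{"rot": [0,0,0],"travel": [-120,220,-120],"hand": -0.63}])

```text
t: 19.9
tool_pos: [0.5666, 0.2885, 0.3118]
eef_rot: [0.218, -3.132, -0.0]
wrist_force: [0.1, -0.7, -0.1]
opening: 0.19
```

Run:
```python
from mv import *
plan([],[])
for n in ("scene","top"):
    im=vision.camera(n)[:,:,::-1]; cv2.imwrite(f"pics/{n}14.png",im)
a=cv2.imread("pics/scene14.png"); b=cv2.imread("pics/scene0.png")
cv2.imwrite("pics/s14.png",cv2.resize(a[155:255,275:435],None,fx=5,fy=5,interpolation=cv2.INTER_CUBIC))
```

```text
t 19.9 tip [0.5662 0.2886 0.1298] rack [0.1216 0.2586] F [ 0.1433 -0.6688 -0.1175] open 0.1899106948966094
yaw 0.13921976203985426 zaxis [-0.002   0.0002 -1.    ]
```

View pics/s14.png

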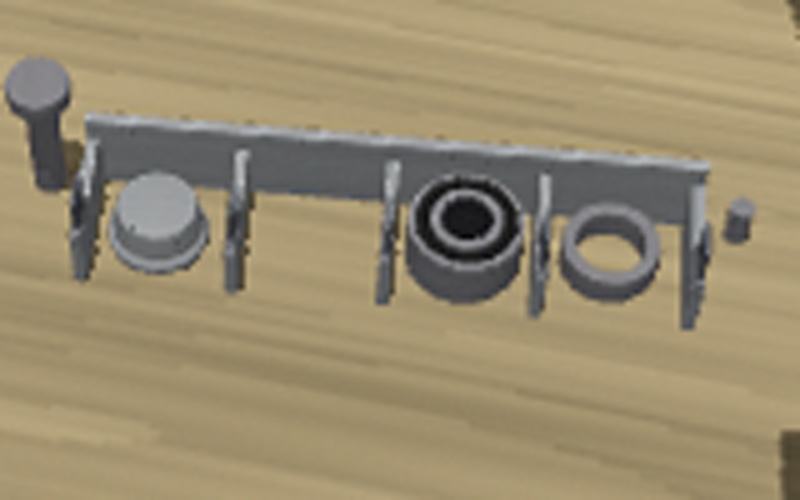

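View pics/top14.png

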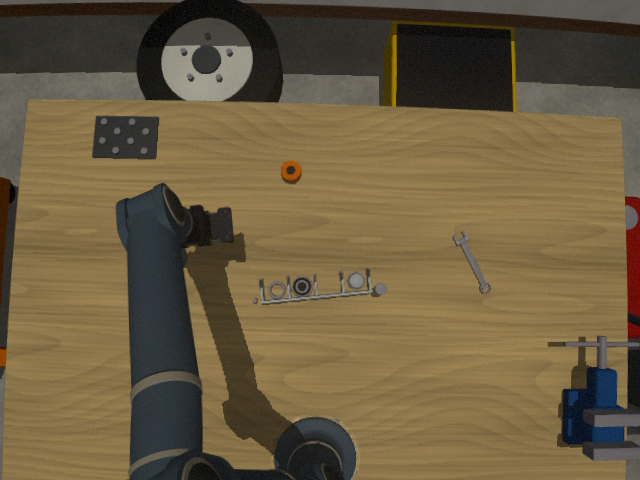

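The bearing sits home in the third gap from the post at scene crop (466,220), set back from the divider-front line. The orange part, spanner, cap and race are where they were. The arm is stationary and touching nothing.

Run:
```python
from rig import env
print(env.sign_off())
```

```text
the job is handed in; nothing more can be done
None
```

The wheel bearing is pushed fully home in the third gap from the tall post. I handed the job in at about 20 s of the 72 s allowed.

**What I did**
- **Counting:** The tall post stands at the rack's −y end. I ran the closed fingertip, about 12–13 mm below the tab tops, over tabs 5, 4 and 3 in that order. The tip ran well past each tab's foot with about 2 N on the wrist, and I saw tab 3 bent under it. All three stood up again.
- **Pushing:** I pushed the bearing across the bench with the fingers slightly apart, at about 2 N, into the gap at rack y = +35 mm. I then backed off, went in again and nudged it until the force rose to 5.6 N with almost no movement, which means it met the back wall.

**Last checks**
- **Position:** Before that nudge, the scene camera put the bearing at rack x ≈ −31 mm and the top camera at ≈ −29 mm, a 2 mm disagreement. Both are past flush (−27 mm). I didn't re-measure after the nudge, but the last scene picture shows it behind the front of the dividers.
- **Other parts:** The race, dust cap, spanner and orange look-alike look unmoved. The grease tin was behind the arm in the last top picture, so I did not confirm it by eye, but the fingers never went below 130 mm near it.

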